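Put the seasonings back into their caddy after cooking

ROBOT

A 6-joint arm with a two-finger parallel gripper is mounted at the origin on a cart in front of the work surface, level with it; the furniture and walls round the work are solid. World frame = base frame: x ahead of the robot, y to its left, z up, the work surface at z = 0. Lengths are in mm, angles in rad, forces in N, time in s.
With the tool pointing down it reaches from about 350 to 775 mm from the base axis. Payload 7.3 kg.
Tool frame: the origin (TCP) lies between the finger pads; the fingertips stand 25 mm ahead of it and the grasp point (between the pads) lies 6 mm ahead of it; z points along the fingers, y is the line along which they close (so a half turn about z gives the same grasp; the last joint's range is limited). The gripper opens to 92 mm and grips with 3 to 60 N. Pads are 19 mm wide; open, the fingers measure 130 mm over their backs; the gripper's body (75 mm by 190 mm) begins 47 mm behind the grasp point.
Start: joints at [1.077, 0.342, 1.524, -0, 1.275, -0.146], TCP at [178.921, 493.589, 251.741] pointing down, gripper open.
Joint ranges: [-2.53, 2.53], [-0.77, 2.02], [0.04, 2.7], [-1, 4.14], [0.28, 2.66], [-3.11, 3.11]. Speed limits (rad/s): [2.57, 2.57, 3.14, 3.14, 3.14, 3.14].

INTERFACE

Orientations are given as [roll, pitch, yaw] about the fixed x, y, z axes, in that order (R = Rz(yaw) Ry(pitch) Rx(roll)).
In Python, from plant import bot gives the robot as it stands.
- The arm moves only by the tool play_rows, never from a script. Its argument "commands" is a list of rows, each an object of numbers: "x", "y", "z": the shift along the tool's x, y, z in m; "twist": the turn about the tool's z in degrees. In form: [{"x": .., "y": .., "z": .., "twist": ..}, ...]. A call has exactly 8 rows; each row is the pose to reach, as a shift and turn from the pose commanded when the call began, along the tool's axes at that moment; what a row does not reach only later rows make up. A row lasts 1/10 s, in which the tool goes at most 50 mm and 8.59 degrees, less where a joint would pass 70% of its speed; a pose out of reach is approached as far as the arm can. A call with a gripper value outside its range is refused whole. "jaw" is the closure, from 0 (fully open) to 1 (shut), set as the call begins (left out, the last holds). The fingers move at their own pace and stop on an object; the grip force is fixed at half the most. Time passes only in rows, so rows that repeat a pose let the fingers close, or fill a call up. It gives the time, the measured TCP pose, the force, the opening and the grip force at its end, in the units of the state.
- bot.get_obs(): the state, without advancing time (a new reading comes with each control period).
- bot.capture(name): name is "scene" or "top" or "wrist"; returns a dict with "pixels" (480x640x3 uint8, red, green, blue), "fx", "fy", "cx", "cy" (pixels), "eye" and "rotation" of the camera in the world. Camera axes: x right, y down, z forward; pixel columns grow to the right and rows downward; lengths in mm; the calibration is good to about 2 mm. A picture is of the moment at which its call begins. There is no depth.
- bot.close_job(): hands the job in; it is judged then, once.
The state is a dict: "time": time; "joint_positions": joint angles; "dq": joint speeds; "tau": joint torques, N m; "tool_pos": TCP position; "tcp_rot": TCP orientation; "contact_force": force on the tool from outside, world axes, zero at the start; "moment": the same for the moment, N m; "grip_width": finger opening in mm; "finger_force": force on a finger pad.
Only numpy, scipy, OpenCV 4.12 (cv2) and the standard library are available. Lean on these libraries where they do the work, as an engineer would, in place of code of your own. Each camera call takes 0.05 s, during which the arm holds its last target. There are 200 camera calls.

TASK

Cooking is finished and the seasonings have been left about on and beside the cold hob: set them back gently (not dropped) and upright in their caddy, each right down in its own holder - the wooden pepper mill in the dark wooden holder, the steel-topped salt shaker in the white ceramic one, the corked herb bottle in the cork one and the garlic bulb, root end down, in the terracotta dish. The black-capped spice jar and the red-lidded jar do not belong in the caddy: leave them standing where they are.

Things in the scene. Friction and masses are not known exactly. Their poses are not given: they have to be found in the camera images.
- pepper_mill_center (a point): The turned wooden pepper mill, 58 mm across at the foot, waisted; round wooden head 49 mm across (123 to 159 mm up) with a 12 mm steel nut on top, 170 mm tall in all, 0.18 kg, standing upright. This point is on its axis, half-way up (85 mm above its underside); z up.
- salt_shaker_center (a point): The small salt shaker: clear glass body 44 mm across up to 70 mm, domed grey steel top 34 mm across, 90 mm tall, 0.10 kg, standing upright. This point is on its axis, half-way up (45 mm above its underside); z up.
- herb_bottle_center (a point): The glass herb bottle with a cork stopper and a black band: body 54 mm across, straight up to 66 mm, cork 35 mm across, 108 mm tall, 0.21 kg, standing upright. This point is on its axis, half-way up (54 mm above its underside); z up.
- garlic_center (a point): A pinkish white garlic bulb, 48 to 50 mm across, 51 mm tall to its tip, 0.024 kg, sitting on its root end. This point is on its axis 25 mm above its underside; z up.
- wood_holder: Caddy holder, one of four fixed 84 mm apart in one row, in varying order. Dark brown wood, for the pepper mill: outside 83 mm, bore 74 mm, its inner floor (a black pad) 5 mm above its underside, rim 25 mm. Origin on its centre line at its underside (8 mm above the worktop); z up, y along the row, x across it. The tray round them: 352 x 98 mm, walls to 20 mm, ends to 30 mm, end bows to 57 mm above the worktop.
- white_holder: Caddy holder, one of four fixed 84 mm apart in one row, in varying order. White ceramic, for the salt shaker: outside 72 mm, bore 60 mm, inner floor 5 mm above its underside, rim 23 mm. Origin on its centre line at its underside (8 mm above the worktop); z up, y along the row, x across it. Overhead: a wall cabinet hangs 0.51 m above the worktop from x = 0.64 m on, left of y = -0.20 m.
- cork_holder: Caddy holder, one of four fixed 84 mm apart in one row, in varying order. Speckled tan cork, for the corked herb bottle: outside 82 mm, bore 70 mm, inner floor 5 mm above its underside, rim 25 mm. Origin on its centre line at its underside (8 mm above the worktop); z up, y along the row, x across it.
- terracotta_dish: Caddy holder, one of four fixed 84 mm apart in one row, in varying order. Shallow orange-brown terracotta dish, for the garlic: outside 82 mm, inside 72 mm, inner floor 18 mm above its underside, rim 24 mm. Origin on its centre line at its underside (8 mm above the worktop); z up, y along the row, x across it.
- spice_jar_center (a point): Look-alike that does not belong in the caddy: spice jar with a black cap and a blue label, 41 mm across, 105 mm tall, standing. This point is on its axis half-way up (52 mm above its underside). It, the mill, the shaker and the herb bottle stand on the black glass hob, 4.6 mm above the worktop, at y below -0.25 m; a hood hangs 0.67 m above the hob.
- red_jar_center (a point): Look-alike that does not belong in the caddy: glass jar with a red lid, 60 mm across, 121 mm tall, standing. This point is on its axis half-way up (60 mm above its underside). It and the garlic stand on the worktop left of the caddy.

How it is judged:
By the outcome, as a careful person would: the job done as asked, in the order asked, and still so for the second after the job is handed in, with the robot touching nothing.
It also fails if it takes over 102 s, if anything falls off the work surface, if the arm or the gripper's body presses on something with over 40 N, if the wrist force passes 120 N, or if a joint passes its speed limit or range.

## Working session

There is one attempt and no reset: what is moved stays moved. The work goes in short steps, Python scripts to look and compute and a tool call to move; the robot and the scene stay as the last step left them, time stands still between calls to the robot, and variables do not carry over. Pictures are saved under pics/ and viewed, at most 14 in all, crops included, and the job is handed in when it is done.

Besides the shell and the picture viewer there is one more tool, called as name(argument=value, ...) on one line, values as JSON. play_rows: Moves the arm, as the interface text tells. Its arguments: {"type":"object","properties":{"commands":{"type":"array"},"jaw":{"type":"number"}},"required":["commands"]}

```bash
ls; mkdir -p pics; python3 - <<'E'
from plant import bot
import cv2
o=bot.get_obs()
print({k:o[k] for k in ('time','tool_pos','tcp_rot','grip_width')})
for n in ('scene','top'):
    c=bot.capture(n); cv2.imwrite(f'pics/{n}0.png',c['pixels'][:,:,::-1]); print(n,c['fx'],c['cx'],c['cy'],c['eye'],c['rotation'])
E
```

```text
pics
{'time': 0.0, 'tool_pos': array([178.72801716, 493.25047312, 251.02746574]), 'tcp_rot': array([-3.14003372e+00, -2.13273474e-04,  2.79383556e+00]), 'grip_width': 92.00534958377564}
scene 586.5423182014326 324.8569149537146 238.27383808784563 [-156.87790367 -940.18815452 1297.72109372] [-2.41102972  0.00510444 -0.69819258]
top 474.1925398989706 309.38791225432817 242.10631055882098 [ 305.78938777  -77.5065631  1097.11520591] [-2.91725908  0.00452654 -1.67648626]
```

View pics/scene0.png

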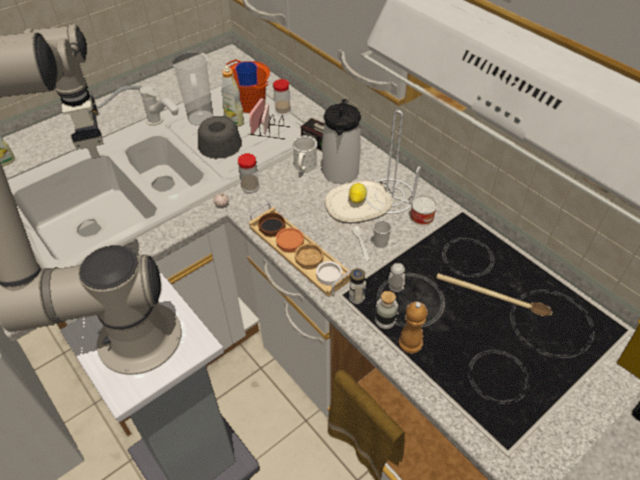

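View pics/top0.png

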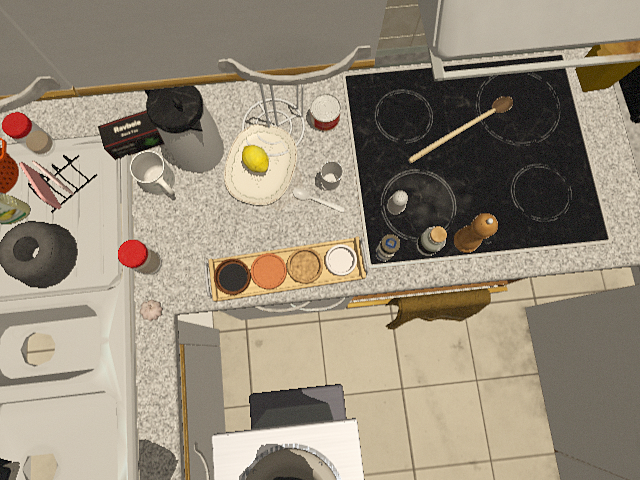

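The scene picture shows the shaker, jar, herb bottle and mill on the near-left hob corner, with the caddy left of them. In the top picture the holders are wood (233,276), terracotta (268,270), cork (304,265) and white (340,260). The shaker is near (398,202), the spice jar (388,247), the herb bottle (432,240), the mill (478,232), the garlic (151,310) and the red jar (135,255). I'll enlarge these areas.

```bash
python3 - <<'E'
import cv2
i=cv2.imread('pics/top0.png')
a=cv2.resize(i[235:325,110:370],None,fx=3,fy=3,interpolation=cv2.INTER_CUBIC)
b=cv2.resize(i[180:270,360:510],None,fx=3,fy=3,interpolation=cv2.INTER_CUBIC)
import numpy as np
o=np.zeros((540,780,3),np.uint8); o[:270]=a; o[270:,:450]=b
cv2.imwrite('pics/crop0.png',o)
E
```

```text
(no output)
```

View pics/crop0.png

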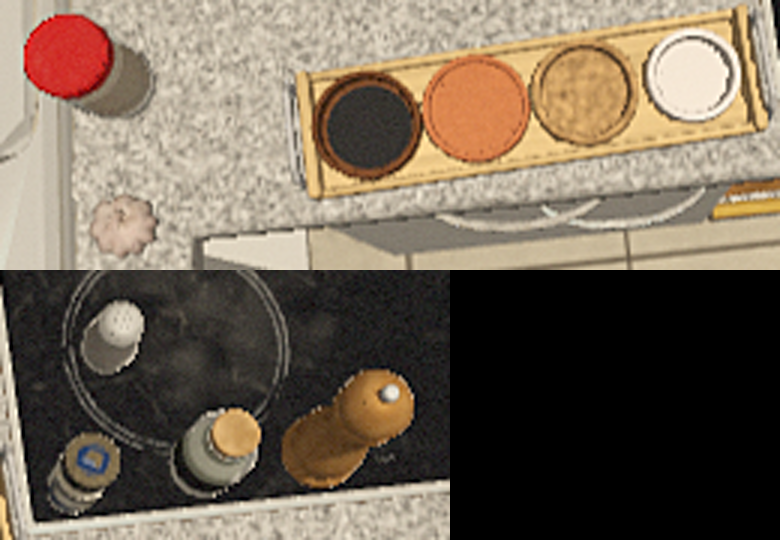

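```bash
cat > h.py <<'E'
import numpy as np
from scipy.spatial.transform import Rotation as R
def ray(c,u,v,z):
    Rm=R.from_euler('xyz',c['rotation']).as_matrix()
    d=Rm@np.array([(u-c['cx'])/c['fx'],(v-c['cy'])/c['fy'],1.])
    e=np.array(c['eye']); return e+d*(z-e[2])/d[2]
def proj(c,p):
    Rm=R.from_euler('xyz',c['rotation']).as_matrix()
    q=Rm.T@(np.array(p)-np.array(c['eye'])); return c['cx']+c['fx']*q[0]/q[2],c['cy']+c['fy']*q[1]/q[2]
def togo(o,p):
    "shift in m along tool axes from measured pose to world point p (TCP)"
    return R.from_euler('xyz',o['tcp_rot']).as_matrix().T@(np.array(p)-o['tool_pos'])/1000
E
python3 - <<'E'
from plant import bot
from h import *
c=bot.capture('top'); s=bot.capture('scene'); w=bot.capture('wrist')
for n,u,v,z in [('wood',232.3,276.7,33),('terra',268.7,271,32),('cork',305,266.3,33),('white',341,260,31),('nut',490,221.3,172),('head',485.7,224.7,146),('salt',400.7,197.7,90),('herb',439,234,112.6),('spice',390.7,242.7,109.6),('red',132.7,253.3,121),('garlic',151.7,310.3,28)]:
    p=ray(c,u,v,z); print(n,p.round(),np.round(proj(s,p)))
print(w['eye'],w['rotation'],w['fx'],w['cx'],w['cy'])
E
```

```text
wood [486.  84.  33.] [271. 222.]
terra [491.   1.  32.] [290. 238.]
cork [493. -82.  33.] [308. 254.]
white [ 499. -166.   31.] [329. 271.]
nut [ 520. -463.  172.] [418. 304.]
head [ 520. -463.  146.] [417. 311.]
salt [ 614. -310.   90.] [397. 267.]
herb [ 518. -374.  113.] [389. 296.]
spice [ 511. -269.  110.] [358. 273.]
red [543. 276. 121.] [247. 159.]
garlic [431. 270.  28.] [221. 199.]
[103.03410616 519.61808004 383.30197441] [ 2.84224404e+00 -7.17931227e-05  1.22314054e+00] 400.0639622014555 318.93900039471845 243.26816620076937
```

play_rows(commands=[{"x": -0.04,"y": -0.03,"z": -0.006,"twist": 8.5},{"x": -0.08,"y": -0.06,"z": -0.012,"twist": 17},{"x": -0.12,"y": -0.09,"z": -0.018,"twist": 25.5},{"x": -0.16,"y": -0.12,"z": -0.024,"twist": 34},{"x": -0.2,"y": -0.15,"z": -0.03,"twist": 42.5},{"x": -0.24,"y": -0.18,"z": -0.04,"twist": 51},{"x": -0.28,"y": -0.22,"z": -0.05,"twist": 59.5},{"x": -0.31,"y": -0.25,"z": -0.05,"twist": 68}])

```text
time: 1.05
tool_pos: [385.0, 153.4, 302.7]
tcp_rot: [3.139, -0.001, 1.601]
contact_force: [1.7, 1.3, -1.0]
grip_width: 92.0
finger_force: 0.0
```

```bash
python3 - <<'E'
from plant import bot
from h import *
o=bot.get_obs(); print(o['time'],o['tool_pos'],np.degrees(o['tcp_rot']),togo(o,[480,-240,300]),togo(o,[520,-463,300]))
E
```

```text
1.05 [385.01739502 153.41126723 302.69855272] [ 1.79869998e+02 -3.14648139e-02  9.17344351e+01] [-0.39610728  0.08302587  0.00266941] [-0.62021576  0.11625821  0.00262174]
```

play_rows(commands=[{"x": -0.045,"y": 0.01,"z": 0},{"x": -0.09,"y": 0.02,"z": 0},{"x": -0.135,"y": 0.03,"z": 0},{"x": -0.18,"y": 0.04,"z": 0},{"x": -0.225,"y": 0.05,"z": 0},{"x": -0.27,"y": 0.06,"z": 0},{"x": -0.315,"y": 0.07,"z": 0},{"x": -0.36,"y": 0.08,"z": 0}])

```text
invalid input at $.commands[0]: expected keys x, y, z, twist
```

play_rows(commands=[{"x": -0.045,"y": 0.006,"z": 0},{"x": -0.09,"y": 0.012,"z": 0},{"x": -0.135,"y": 0.018,"z": 0},{"x": -0.18,"y": 0.024,"z": 0},{"x": -0.22,"y": 0.03,"z": 0},{"x": -0.25,"y": 0.036,"z": 0},{"x": -0.26,"y": 0.036,"z": 0},{"x": -0.26,"y": 0.036,"z": 0}])

```text
invalid input at $.commands[0]: expected keys x, y, z, twist
```

```bash
python3 - <<'E'
from plant import bot
from h import *
import cv2
c=bot.capture('wrist'); o=bot.get_obs(); print(o['time'],o['tool_pos'],np.degrees(o['tcp_rot']),c['eye'],c['rotation'])
for n,p in dict(mill=(520,-463,171),herb=(518,-374,113),spice=(511,-269,110)).items(): print(n,proj(c,p))
cv2.imwrite('pics/w1.png',c['pixels'][:,:,::-1])
E
```

```text
1.1 [388.08395142 147.15539237 302.40858227] [179.79594392   0.22840398  90.96205404] [381.92659877 232.32539913 434.69240713] [ 2.84298958e+00 -1.74366425e-03  3.03806406e-02]
mill (np.float64(420.65911080733724), np.float64(759.2783147071395))
herb (np.float64(415.0478157246155), np.float64(644.4177395546737))
spice (np.float64(417.60331762828974), np.float64(580.594848644769))
```

View pics/w1.png

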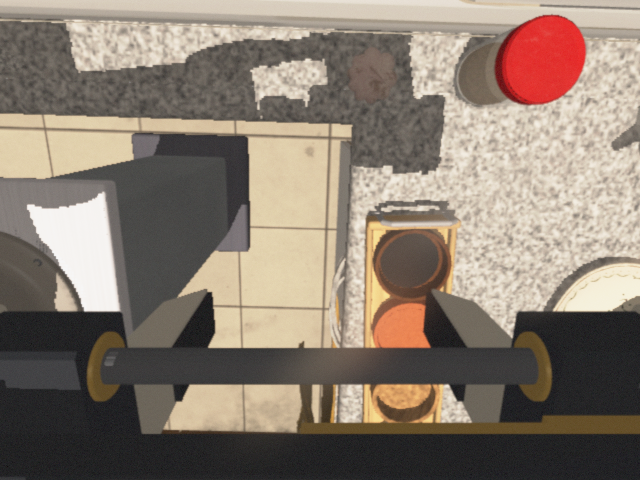

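The wrist view is from mid-travel because both moves were refused for lacking twist. It shows the wood holder rim at (411,262), the garlic at (372,75) and the red jar lid at (541,60). The fingers hide the area around row 370.

play_rows(commands=[{"x": -0.045,"y": 0.01,"z": 0,"twist": 0},{"x": -0.09,"y": 0.02,"z": 0,"twist": 0},{"x": -0.135,"y": 0.03,"z": 0,"twist": 0},{"x": -0.18,"y": 0.04,"z": 0,"twist": 0},{"x": -0.225,"y": 0.05,"z": 0,"twist": 0},{"x": -0.27,"y": 0.06,"z": 0,"twist": 0},{"x": -0.315,"y": 0.07,"z": 0,"twist": 0},{"x": -0.36,"y": 0.08,"z": 0,"twist": 0}])

```text
time: 1.9
tool_pos: [477.3, -203.4, 301.5]
tcp_rot: [3.141, -0.0, 1.607]
contact_force: [1.1, 0.4, 0.2]
grip_width: 91.6
finger_force: 0.0
```

play_rows(commands=[{"x": -0.045,"y": 0.006,"z": 0,"twist": 0},{"x": -0.09,"y": 0.012,"z": 0,"twist": 0},{"x": -0.135,"y": 0.018,"z": 0,"twist": 0},{"x": -0.18,"y": 0.024,"z": 0,"twist": 0},{"x": -0.22,"y": 0.03,"z": 0,"twist": 0},{"x": -0.25,"y": 0.036,"z": 0,"twist": 0},{"x": -0.26,"y": 0.036,"z": 0,"twist": 0},{"x": -0.26,"y": 0.036,"z": 0,"twist": 0}])

```text
time: 2.7
tool_pos: [522.2, -460.9, 300.2]
tcp_rot: [-3.14, -0.001, 1.606]
contact_force: [0.3, 1.1, -0.6]
grip_width: 91.7
finger_force: 0.0
```

```bash
python3 - <<'E'
from plant import bot
from h import *
import cv2
c=bot.capture('wrist'); o=bot.get_obs(); print(o['time'],o['tool_pos'],np.degrees(o['tcp_rot']),c['eye'],c['rotation'])
for n,p in dict(mill=(520,-463,171),herb=(518,-374,113),spice=(511,-269,110),tcp=o['tool_pos']).items(): print(n,proj(c,p))
cv2.imwrite('pics/w2.png',c['pixels'][:,:,::-1])
print(togo(o,[520,-463,152]))
E
```

```text
2.75 [ 522.40306542 -459.67167428  300.87750044] [-1.79961764e+02 -8.67049651e-02  9.20741237e+01] [ 519.1338974  -382.11435579  432.29353051] [2.84393668e+00 1.63080811e-03 3.53274810e-02]
mill (np.float64(316.6496722409991), np.float64(244.2580599737275))
herb (np.float64(318.5085305606793), np.float64(109.28073469671688))
spice (np.float64(313.6880449475577), np.float64(-51.98369732088355))
tcp (np.float64(320.93958270498325), np.float64(339.4267348479458))
[-0.00346446 -0.0024226   0.14887408]
```

View pics/w2.png

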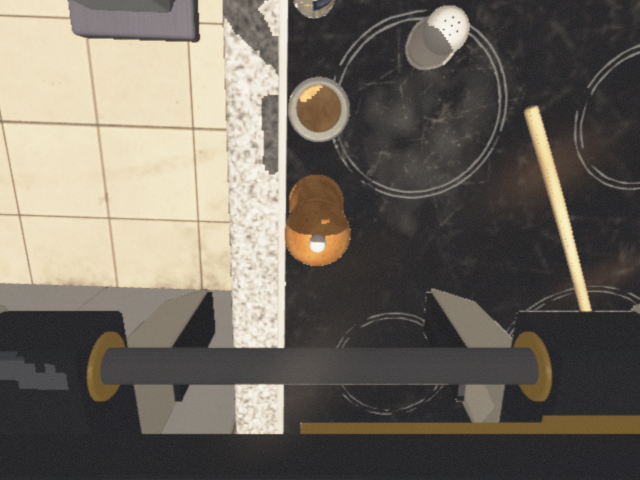

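The view matches my estimates: nut at (318,244), herb cork at (320,108). I'll descend and grip the mill's head.

play_rows(commands=[{"x": -0.001,"y": -0.001,"z": 0.03,"twist": 0},{"x": -0.003,"y": -0.002,"z": 0.06,"twist": 0},{"x": -0.003,"y": -0.002,"z": 0.09,"twist": 0},{"x": -0.003,"y": -0.002,"z": 0.115,"twist": 0},{"x": -0.003,"y": -0.002,"z": 0.135,"twist": 0},{"x": -0.003,"y": -0.002,"z": 0.145,"twist": 0},{"x": -0.003,"y": -0.002,"z": 0.149,"twist": 0},{"x": -0.003,"y": -0.002,"z": 0.149,"twist": 0}])

```text
time: 3.55
tool_pos: [520.9, -462.7, 153.3]
tcp_rot: [3.141, 0.0, 1.608]
contact_force: [-1.0, -0.2, 0.6]
grip_width: 91.8
finger_force: 0.0
```

play_rows(commands=[{"x": 0,"y": 0,"z": 0,"twist": 0},{"x": 0,"y": 0,"z": 0,"twist": 0},{"x": 0,"y": 0,"z": 0,"twist": 0},{"x": 0,"y": 0,"z": 0,"twist": 0},{"x": 0,"y": 0,"z": 0,"twist": 0},{"x": 0,"y": 0,"z": 0,"twist": 0},{"x": 0,"y": 0,"z": 0,"twist": 0},{"x": 0,"y": 0,"z": 0,"twist": 0}], jaw=1)

```text
time: 4.35
tool_pos: [520.6, -463.3, 152.6]
tcp_rot: [3.142, -0.0, 1.607]
contact_force: [-0.6, -0.1, 0.1]
grip_width: 47.0
finger_force: 30.0
```

play_rows(commands=[{"x": 0,"y": 0,"z": -0.006,"twist": 0},{"x": 0,"y": 0,"z": -0.02,"twist": 0},{"x": 0,"y": 0,"z": -0.045,"twist": 0},{"x": 0,"y": 0,"z": -0.075,"twist": 0},{"x": 0,"y": 0,"z": -0.105,"twist": 0},{"x": 0,"y": 0,"z": -0.13,"twist": 0},{"x": 0,"y": 0,"z": -0.145,"twist": 0},{"x": 0,"y": 0,"z": -0.15,"twist": 0}])

```text
time: 5.15
tool_pos: [520.9, -463.6, 306.1]
tcp_rot: [3.138, 0.004, 1.607]
contact_force: [0.4, -1.0, -2.5]
grip_width: 46.8
finger_force: 30.0
```

```bash
python3 - <<'E'
from plant import bot
from h import *
import cv2
c=bot.capture('scene'); o=bot.get_obs(); print(o['time'],o['tool_pos'],o['grip_width'],o['contact_force'],np.degrees(o['tcp_rot']))
cv2.imwrite('pics/s2.png',c['pixels'][180:420,260:580,::-1])
print(togo(o,[485.7,85,300]))
E
```

```text
5.2 [ 520.83199641 -463.56776727  305.44938105] 47.175849329749425 [ 0.03510472 -0.57514017 -1.46798813] [1.79850126e+02 1.69388415e-01 9.20740547e+01]
[ 0.54949357 -0.01526562  0.00378497]
```

View pics/s2.png

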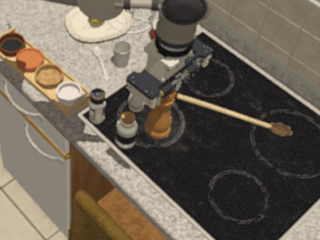

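The crop shows the mill hanging upright at about (160,115), clear of everything else. I'll carry it to the wood holder.

play_rows(commands=[{"x": 0.01,"y": 0,"z": 0,"twist": 0},{"x": 0.03,"y": -0.001,"z": 0,"twist": 0},{"x": 0.06,"y": -0.002,"z": 0,"twist": 0},{"x": 0.1,"y": -0.003,"z": 0,"twist": 0},{"x": 0.14,"y": -0.004,"z": 0,"twist": 0},{"x": 0.18,"y": -0.005,"z": 0,"twist": 0},{"x": 0.22,"y": -0.006,"z": 0,"twist": 0},{"x": 0.26,"y": -0.007,"z": 0,"twist": 0}])

```text
time: 6.0
tool_pos: [503.0, -201.2, 301.4]
tcp_rot: [-3.14, -0.002, 1.607]
contact_force: [1.6, 0.2, -0.9]
grip_width: 47.2
finger_force: 30.0
```

play_rows(commands=[{"x": 0.04,"y": -0.001,"z": 0,"twist": 0},{"x": 0.08,"y": -0.002,"z": 0,"twist": 0},{"x": 0.12,"y": -0.003,"z": 0,"twist": 0},{"x": 0.16,"y": -0.004,"z": 0,"twist": 0},{"x": 0.2,"y": -0.005,"z": 0,"twist": 0},{"x": 0.235,"y": -0.006,"z": 0,"twist": 0},{"x": 0.265,"y": -0.007,"z": 0,"twist": 0},{"x": 0.285,"y": -0.008,"z": 0,"twist": 0}])

```text
time: 6.8
tool_pos: [484.2, 83.3, 301.5]
tcp_rot: [-3.139, -0.001, 1.609]
contact_force: [-0.1, -0.8, -1.8]
grip_width: 47.0
finger_force: 30.0
```

```bash
python3 - <<'E'
from plant import bot
from h import *
import cv2
o=bot.get_obs(); print(o['time'],o['tool_pos'],np.degrees(o['tcp_rot']))
print(togo(o,[485.7,85,161]))
E
```

```text
6.8 [484.15940655  83.26825427 301.54038726] [-1.79865445e+02 -4.60667361e-02  9.21811419e+01]
[0.00155886 0.00193543 0.14053753]
```

play_rows(commands=[{"x": 0.002,"y": 0.002,"z": 0.01,"twist": 0},{"x": 0.002,"y": 0.002,"z": 0.035,"twist": 0},{"x": 0.002,"y": 0.002,"z": 0.065,"twist": 0},{"x": 0.002,"y": 0.002,"z": 0.09,"twist": 0},{"x": 0.002,"y": 0.002,"z": 0.11,"twist": 0},{"x": 0.002,"y": 0.002,"z": 0.125,"twist": 0},{"x": 0.002,"y": 0.002,"z": 0.132,"twist": 0},{"x": 0.002,"y": 0.002,"z": 0.135,"twist": 0}])

```text
time: 7.6
tool_pos: [486.9, 82.4, 166.4]
tcp_rot: [-3.139, 0.0, 1.607]
contact_force: [-0.3, -0.7, -1.5]
grip_width: 46.6
finger_force: 30.0
```

play_rows(commands=[{"x": 0,"y": 0,"z": 0.001,"twist": 0},{"x": 0,"y": 0,"z": 0.002,"twist": 0},{"x": 0,"y": 0,"z": 0.003,"twist": 0},{"x": 0,"y": 0,"z": 0.004,"twist": 0},{"x": 0,"y": 0,"z": 0.005,"twist": 0},{"x": 0,"y": 0,"z": 0.006,"twist": 0},{"x": 0,"y": 0,"z": 0.006,"twist": 0},{"x": 0,"y": 0,"z": 0.006,"twist": 0}])

```text
time: 8.4
tool_pos: [487.8, 82.9, 161.6]
tcp_rot: [3.142, -0.0, 1.607]
contact_force: [-0.4, 0.6, -1.0]
grip_width: 46.9
finger_force: 30.0
```

play_rows(commands=[{"x": 0,"y": -0.001,"z": 0.0005,"twist": 0},{"x": 0,"y": -0.001,"z": 0.001,"twist": 0},{"x": 0,"y": -0.001,"z": 0.0015,"twist": 0},{"x": 0,"y": -0.001,"z": 0.0015,"twist": 0},{"x": 0,"y": -0.001,"z": 0.0015,"twist": 0},{"x": 0,"y": -0.001,"z": 0.0015,"twist": 0},{"x": 0,"y": -0.001,"z": 0.0015,"twist": 0},{"x": 0,"y": -0.001,"z": 0.0015,"twist": 0}])

```text
time: 9.2
tool_pos: [487.0, 82.8, 161.0]
tcp_rot: [3.141, 0.0, 1.607]
contact_force: [-2.0, -0.9, 6.3]
grip_width: 47.4
finger_force: 30.0
```

play_rows(commands=[{"x": 0,"y": 0,"z": 0,"twist": 0},{"x": 0,"y": 0,"z": 0,"twist": 0},{"x": 0,"y": 0,"z": 0,"twist": 0},{"x": 0,"y": 0,"z": 0,"twist": 0},{"x": 0,"y": 0,"z": 0,"twist": 0},{"x": 0,"y": 0,"z": 0,"twist": 0},{"x": 0,"y": 0,"z": 0,"twist": 0},{"x": 0,"y": 0,"z": 0,"twist": 0}], jaw=0)

```text
time: 10.0
tool_pos: [486.8, 82.8, 160.1]
tcp_rot: [-3.142, -0.0, 1.607]
contact_force: [0.0, -0.4, 0.2]
grip_width: 91.8
finger_force: 0.0
```

play_rows(commands=[{"x": 0,"y": 0,"z": -0.01,"twist": 0},{"x": 0,"y": 0,"z": -0.03,"twist": 0},{"x": 0,"y": 0,"z": -0.06,"twist": 0},{"x": -0.005,"y": 0,"z": -0.09,"twist": 0},{"x": -0.03,"y": 0,"z": -0.1,"twist": 0},{"x": -0.06,"y": 0,"z": -0.1,"twist": 0},{"x": -0.09,"y": 0,"z": -0.1,"twist": 0},{"x": -0.12,"y": 0,"z": -0.1,"twist": 0}])

```text
time: 10.8
tool_pos: [491.1, -38.1, 261.2]
tcp_rot: [3.14, 0.0, 1.607]
contact_force: [-0.5, -0.2, 0.4]
grip_width: 91.7
finger_force: 0.0
```

```bash
python3 - <<'E'
from plant import bot
from h import *
import cv2
c=bot.capture('wrist');s=bot.capture('scene'); o=bot.get_obs(); print(o['time'],o['tool_pos'],np.degrees(o['tcp_rot']))
cv2.imwrite('pics/w3.png',np.hstack([c['pixels'][:,150:,::-1],cv2.resize(s['pixels'][170:330,200:300,::-1],(300,480))]))
for n,p in dict(mill=(486,85,183),rim=(485.7,85,33)).items(): print(n,proj(c,p))
print(togo(o,[614,-310,220]))
E
```

```text
10.9 [491.31658731 -39.95171981 260.86474723] [1.79946201e+02 6.83694345e-02 9.18773047e+01]
mill (np.float64(318.55991334357043), np.float64(21.317213002215368))
rim (np.float64(318.2118506768055), np.float64(63.92631385000678))
[-0.2738734   0.11373225  0.04129839]
```

View pics/w3.png

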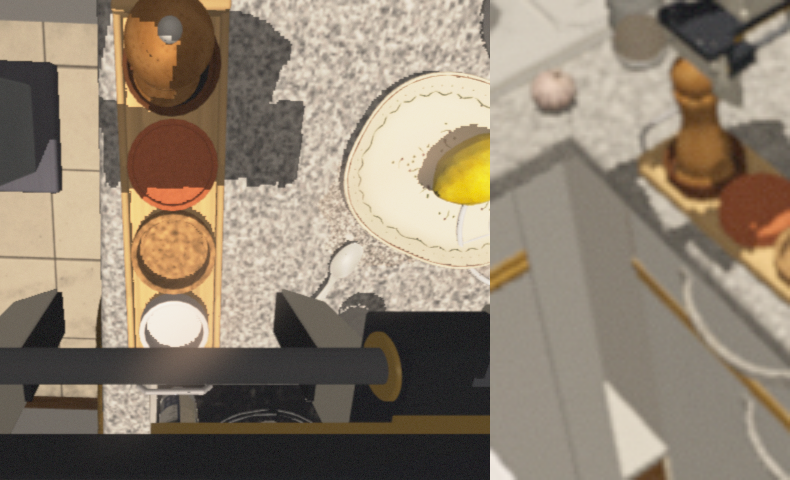

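Mill stands upright in the wood holder (wrist view head at (170,35); scene inset confirms). The cork (173,252) and terracotta (173,164) rims in this crop allow a check on the holder positions.

```bash
python3 - <<'E'
from plant import bot
from h import *
c2=dict(fx=400.06,fy=400.06,cx=318.94,cy=243.27,eye=[519.13,-382.11,432.29],rotation=[2.84393668,0.0016308,0.0353275])
print('salt',ray(c2,454,20,88),'herb',ray(c2,320,108,112.6))
c=bot.capture('wrist')
for n,u,v,z in [('terra',323,164,32),('cork',323.5,252,33),('white',324,331,31)]: print(n,ray(c,u,v,z))
E
```

```text
salt [ 619.65138083 -304.66847159   88.        ] herb [ 519.09045245 -373.02404493  112.6       ]
terra [493.23391146   1.4181257   32.        ]
cork [496.65075332 -80.67801333  33.        ]
white [ 500.27643299 -165.84107075   31.        ]
```

play_rows(commands=[{"x": -0.04,"y": 0.016,"z": 0,"twist": 8.5},{"x": -0.08,"y": 0.032,"z": 0,"twist": 17},{"x": -0.12,"y": 0.05,"z": 0,"twist": 25.5},{"x": -0.16,"y": 0.066,"z": 0,"twist": 34},{"x": -0.2,"y": 0.082,"z": 0,"twist": 42.5},{"x": -0.24,"y": 0.1,"z": 0,"twist": 51},{"x": -0.265,"y": 0.11,"z": 0,"twist": 59.5},{"x": -0.274,"y": 0.114,"z": 0,"twist": 68}])

```text
time: 11.75
tool_pos: [615.7, -308.2, 259.4]
tcp_rot: [-3.141, 0.0, 0.413]
contact_force: [-0.4, 0.1, -0.3]
grip_width: 92.0
finger_force: 0.0
```

```bash
python3 - <<'E'
from plant import bot
from h import *
o=bot.get_obs(); print(o['time'],o['tool_pos'],np.degrees(o['tcp_rot']))
print(togo(o,[614,-310,62.6]))
E
```

```text
11.75 [ 615.7496553  -308.22899028  259.3839799 ] [-1.79973781e+02  1.17666033e-02  2.36495556e+01]
[-0.00227273  0.00101046  0.19678401]
```

play_rows(commands=[{"x": -0.02,"y": 0,"z": 0,"twist": 0},{"x": -0.05,"y": 0,"z": 0,"twist": 0},{"x": -0.07,"y": 0,"z": 0,"twist": 0},{"x": -0.07,"y": 0,"z": 0,"twist": 0},{"x": -0.07,"y": 0,"z": 0,"twist": 0},{"x": -0.07,"y": 0,"z": 0,"twist": 0},{"x": -0.07,"y": 0,"z": 0,"twist": 0},{"x": -0.07,"y": 0,"z": 0,"twist": 0}])

```text
time: 12.55
tool_pos: [551.6, -334.8, 259.9]
tcp_rot: [-3.141, -0.0, 0.421]
contact_force: [-0.5, 0.2, 1.1]
grip_width: 91.7
finger_force: 0.0
```

```bash
python3 - <<'E'
from plant import bot
from h import *
import cv2,pickle
c=bot.capture('wrist'); o=bot.get_obs(); print(o['time'],o['tool_pos'],np.degrees(o['tcp_rot']))
cv2.imwrite('pics/w4.png',c['pixels'][:,:,::-1]); pickle.dump((c,o),open('c4.pkl','wb'))
for n,p in dict(a=(614,-310,94.6),b=(619.6,-304.7,94.6),herb=(519,-373.5,112.6)).items(): print(n,proj(c,p))
E
```

```text
12.6 [ 551.52164632 -334.88427373  259.88173296] [-1.79978679e+02 -3.86936941e-03  2.41173306e+01]
a (np.float64(322.2070256894118), np.float64(137.46118459032658))
b (np.float64(318.6632068059132), np.float64(126.92134111364919))
herb (np.float64(347.1508849491887), np.float64(291.84043910871594))
```

View pics/w4.png

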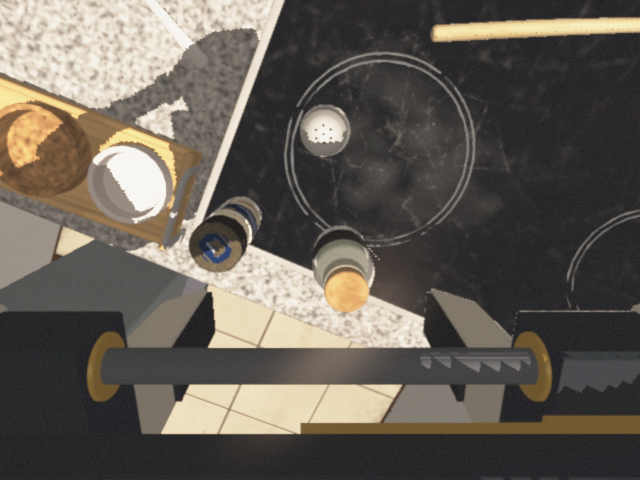

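Salt dome at (324,127), herb cork at (346,291), spice cap at (217,247).

```bash
python3 - <<'E'
from h import *
import pickle
c,o=pickle.load(open('c4.pkl','rb'))
print(ray(c,324,126,88),ray(c,325,131,74))
for p in (ray(c,324,126,88),ray(c,325,131,74)): print(togo(o,[p[0],p[1],63]))
for q in ((155,183),(130,182)): print('white',ray(c,130,182,31))
E
```

```text
[ 621.66976081 -308.01944649   88.        ] [ 618.50429172 -310.45320902   74.        ]
[0.07498878 0.00421643 0.19688524]
[0.07110517 0.00514432 0.19688463]
white [ 505.37099574 -169.18897177   31.        ]
white [ 505.37099574 -169.18897177   31.        ]
```

play_rows(commands=[{"x": 0.04,"y": 0.003,"z": 0.02,"twist": 0},{"x": 0.073,"y": 0.005,"z": 0.05,"twist": 0},{"x": 0.073,"y": 0.005,"z": 0.09,"twist": 0},{"x": 0.073,"y": 0.005,"z": 0.13,"twist": 0},{"x": 0.073,"y": 0.005,"z": 0.16,"twist": 0},{"x": 0.073,"y": 0.005,"z": 0.18,"twist": 0},{"x": 0.073,"y": 0.005,"z": 0.192,"twist": 0},{"x": 0.073,"y": 0.005,"z": 0.197,"twist": 0}])

```text
time: 13.4
tool_pos: [619.5, -309.8, 61.8]
tcp_rot: [-3.14, 0.001, 0.42]
contact_force: [0.4, 0.3, -0.2]
grip_width: 91.7
finger_force: 0.0
```

play_rows(commands=[{"x": 0,"y": 0,"z": 0,"twist": 0},{"x": 0,"y": 0,"z": 0,"twist": 0},{"x": 0,"y": 0,"z": 0,"twist": 0},{"x": 0,"y": 0,"z": 0,"twist": 0},{"x": 0,"y": 0,"z": 0,"twist": 0},{"x": 0,"y": 0,"z": 0,"twist": 0},{"x": 0,"y": 0,"z": 0,"twist": 0},{"x": 0,"y": 0,"z": 0,"twist": 0}], jaw=1)

```text
time: 14.2
tool_pos: [619.7, -310.0, 63.2]
tcp_rot: [-3.141, -0.0, 0.42]
contact_force: [0.6, 1.2, 0.3]
grip_width: 39.3
finger_force: 29.7
```

play_rows(commands=[{"x": 0,"y": 0,"z": -0.006,"twist": 0},{"x": 0,"y": 0,"z": -0.02,"twist": 0},{"x": 0,"y": 0,"z": -0.045,"twist": 0},{"x": 0,"y": 0,"z": -0.075,"twist": 0},{"x": 0,"y": 0,"z": -0.105,"twist": 0},{"x": 0,"y": 0,"z": -0.13,"twist": 0},{"x": 0,"y": 0,"z": -0.145,"twist": 0},{"x": 0,"y": 0,"z": -0.15,"twist": 0}])

```text
time: 15.0
tool_pos: [620.5, -310.6, 216.8]
tcp_rot: [3.137, -0.003, 0.42]
contact_force: [0.3, -0.2, -1.5]
grip_width: 39.1
finger_force: 29.6
```

```bash
python3 - <<'E'
from plant import bot
from h import *
o=bot.get_obs(); print(o['time'],o['tool_pos'],np.degrees(o['tcp_rot']),o['grip_width'])
print(togo(o,[499.5,-166,210]))
E
```

```text
15.0 [ 620.4622669  -310.60027894  216.8251857 ] [ 1.79750259e+02 -1.65943219e-01  2.40750964e+01] 39.12710464267875
[-0.05147218 -0.18139368  0.00588554]
```

```bash
python3 - <<'E'
from plant import bot
from h import *
import cv2
c=bot.capture('wrist');s=bot.capture('scene'); o=bot.get_obs()
p=proj(s,o['tool_pos']); u,v=int(p[0]),int(p[1]); print(p)
a=cv2.resize(s['pixels'][v-50:v+70,u-60:u+60,::-1],(360,360),interpolation=cv2.INTER_CUBIC)
b=c['pixels'][120:480,120:520,::-1]
cv2.imwrite('pics/w5.png',np.hstack([b,a]))
for z in (-58,0): print(proj(c,o['tool_pos']+np.array([0,0,z])))
E
```

```text
(np.float64(403.3831189270312), np.float64(234.62507524674456))
(np.float64(316.0031091855101), np.float64(280.84285084264513))
(np.float64(315.40153809178753), np.float64(339.3009053948285))
```

View pics/w5.png

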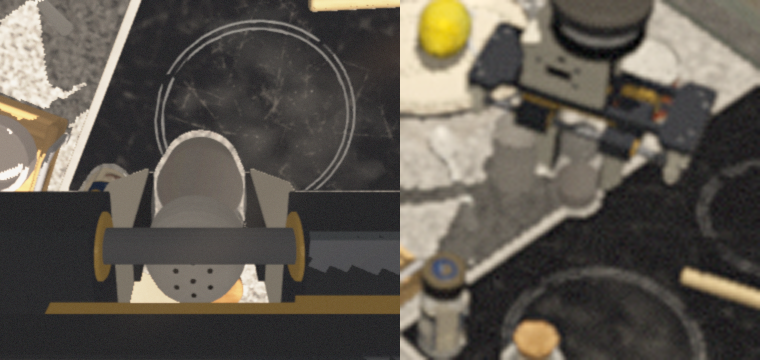

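The shaker is held upright. Its base in the wrist view is at about (320,294), against (316,281) for a centred grip, so it sits about 6 mm off toward tool -x. I'll allow for that when placing.

play_rows(commands=[{"x": -0.003,"y": -0.01,"z": 0,"twist": -8},{"x": -0.009,"y": -0.035,"z": 0,"twist": -16.5},{"x": -0.018,"y": -0.07,"z": 0,"twist": -25},{"x": -0.028,"y": -0.105,"z": 0,"twist": -33},{"x": -0.037,"y": -0.14,"z": 0,"twist": -41.5},{"x": -0.044,"y": -0.168,"z": 0,"twist": -50},{"x": -0.048,"y": -0.182,"z": 0,"twist": -58},{"x": -0.049,"y": -0.187,"z": 0,"twist": -66}])

```text
time: 15.9
tool_pos: [497.1, -157.7, 212.4]
tcp_rot: [-3.139, -0.001, 1.579]
contact_force: [0.4, -0.6, -0.6]
grip_width: 39.2
finger_force: 29.6
```

play_rows(commands=[{"x": 0,"y": 0,"z": 0.01,"twist": 0},{"x": 0,"y": 0,"z": 0.03,"twist": 0},{"x": 0,"y": 0,"z": 0.05,"twist": 0},{"x": 0,"y": 0,"z": 0.07,"twist": 0},{"x": 0,"y": 0,"z": 0.08,"twist": 0},{"x": 0,"y": 0,"z": 0.085,"twist": 0},{"x": 0,"y": 0,"z": 0.085,"twist": 0},{"x": 0,"y": 0,"z": 0.085,"twist": 0}])

```text
time: 16.7
tool_pos: [499.1, -159.7, 128.6]
tcp_rot: [3.141, 0.0, 1.571]
contact_force: [-0.1, -0.2, -0.3]
grip_width: 39.3
finger_force: 29.6
```

```bash
python3 - <<'E'
from plant import bot
from h import *
import cv2
c=bot.capture('wrist');t=bot.capture('top'); o=bot.get_obs()
print(o['time'],o['tool_pos'],np.degrees(o['tcp_rot']),o['grip_width'],togo(o,[499.5,-160.3,71]))
a=cv2.resize(t['pixels'][210:300,290:400,::-1],(440,360),interpolation=cv2.INTER_CUBIC)
b=c['pixels'][120:480,140:500,::-1]
cv2.imwrite('pics/w6.png',np.hstack([b,a]))
for p in ([499.5,-166.3,31],[499.5,-166.3,13],o['tool_pos']+np.array([0,-6,-58])): print(proj(c,p))
E
```

```text
16.8 [ 499.20898995 -159.60559386  128.90743112] [1.79912352e+02 3.73699209e-02 9.00487074e+01] 39.02748504791917 [-0.00065688  0.00020184  0.05790825]
(np.float64(320.1498662172779), np.float64(266.48622233265206))
(np.float64(320.05812580869457), np.float64(256.84536338644716))
(np.float64(319.8456772039373), np.float64(292.351057821213))
```

View pics/w6.png

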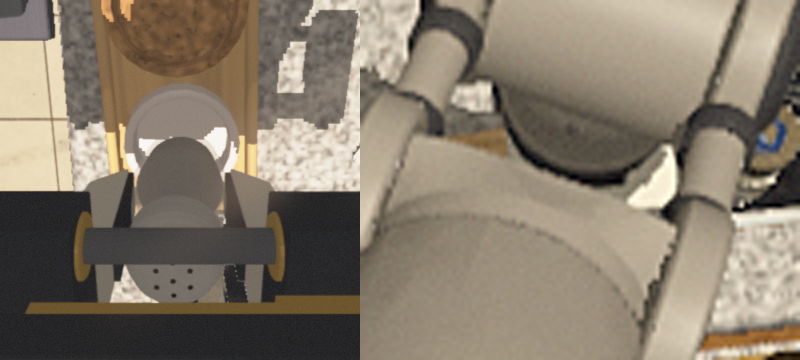

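The rim is centred at about (321,259) full-frame and the shaker base at about (320,297). Relative to the holder the shaker should go a few mm toward +y, within the ±8 mm clearance.

play_rows(commands=[{"x": 0.002,"y": 0.001,"z": 0.004,"twist": 0},{"x": 0.0035,"y": 0.001,"z": 0.012,"twist": 0},{"x": 0.0035,"y": 0.001,"z": 0.022,"twist": 0},{"x": 0.0035,"y": 0.001,"z": 0.032,"twist": 0},{"x": 0.0035,"y": 0.001,"z": 0.04,"twist": 0},{"x": 0.0035,"y": 0.001,"z": 0.046,"twist": 0},{"x": 0.0035,"y": 0.001,"z": 0.05,"twist": 0},{"x": 0.0035,"y": 0.001,"z": 0.052,"twist": 0}])

```text
time: 17.6
tool_pos: [499.6, -155.9, 75.6]
tcp_rot: [-3.141, -0.0, 1.572]
contact_force: [0.2, -0.9, 0.2]
grip_width: 39.1
finger_force: 29.6
```

play_rows(commands=[{"x": 0,"y": 0,"z": 0.001,"twist": 0},{"x": 0,"y": 0,"z": 0.002,"twist": 0},{"x": 0,"y": 0,"z": 0.003,"twist": 0},{"x": 0,"y": 0,"z": 0.004,"twist": 0},{"x": 0,"y": 0,"z": 0.0045,"twist": 0},{"x": 0,"y": 0,"z": 0.005,"twist": 0},{"x": 0,"y": 0,"z": 0.005,"twist": 0},{"x": 0,"y": 0,"z": 0.005,"twist": 0}])

```text
time: 18.4
tool_pos: [499.8, -155.9, 71.5]
tcp_rot: [3.141, 0.0, 1.572]
contact_force: [-2.0, 1.1, 5.6]
grip_width: 39.0
finger_force: 30.0
```

play_rows(commands=[{"x": 0,"y": 0,"z": 0,"twist": 0},{"x": 0,"y": 0,"z": 0,"twist": 0},{"x": 0,"y": 0,"z": 0,"twist": 0},{"x": 0,"y": 0,"z": 0,"twist": 0},{"x": 0,"y": 0,"z": 0,"twist": 0},{"x": 0,"y": 0,"z": 0,"twist": 0},{"x": 0,"y": 0,"z": 0,"twist": 0},{"x": 0,"y": 0,"z": 0,"twist": 0}], jaw=0)

```text
time: 19.2
tool_pos: [499.7, -155.9, 71.1]
tcp_rot: [3.142, -0.0, 1.572]
contact_force: [-0.3, -0.5, -0.6]
grip_width: 91.5
finger_force: 0.0
```

play_rows(commands=[{"x": 0,"y": 0,"z": -0.01,"twist": 0},{"x": 0,"y": 0,"z": -0.03,"twist": 0},{"x": 0,"y": 0,"z": -0.06,"twist": 0},{"x": 0,"y": 0,"z": -0.1,"twist": 0},{"x": -0.02,"y": 0,"z": -0.14,"twist": 0},{"x": -0.06,"y": 0,"z": -0.15,"twist": 0},{"x": -0.09,"y": 0,"z": -0.15,"twist": 0},{"x": -0.09,"y": 0,"z": -0.15,"twist": 0}])

```text
time: 20.0
tool_pos: [499.8, -249.2, 222.4]
tcp_rot: [3.14, 0.002, 1.569]
contact_force: [0.3, -0.7, 0.4]
grip_width: 91.9
finger_force: 0.0
```

```bash
python3 - <<'E'
from plant import bot
from h import *
import cv2,pickle
c=bot.capture('wrist'); o=bot.get_obs()
print(o['time'],o['tool_pos'],np.degrees(o['tcp_rot']),o['grip_width'],togo(o,[518.5,-373.5,200]))
cv2.imwrite('pics/w7.png',c['pixels'][:,:,::-1]);pickle.dump((c,o),open('c7.pkl','wb'))
for p in ([499.5,-166.3,31],[499.5,-166.3,103],[494.4,-82.7,33],[511,-269,110]): print(proj(c,p))
E
```

```text
20.05 [ 499.50791485 -247.23755374  221.7129965 ] [1.79962401e+02 1.90173430e-02 8.99189172e+01] 91.8493349367656 [-0.12622823  0.01915647  0.02176747]
(np.float64(318.5756757189536), np.float64(113.93198304035562))
(np.float64(318.65167123299625), np.float64(112.52241554767735))
(np.float64(311.05634107845685), np.float64(-11.272060529597837))
(np.float64(336.5059376985161), np.float64(276.92231958113376))
```

View pics/w7.png

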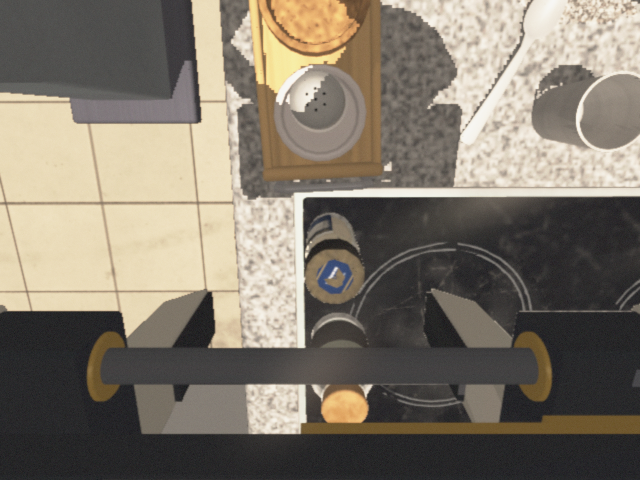

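Salt shaker stands upright in the white holder at (318,110), and the spice jar is undisturbed at (335,276). Next is the herb bottle.

play_rows(commands=[{"x": -0.02,"y": 0.004,"z": 0,"twist": 0},{"x": -0.06,"y": 0.01,"z": 0,"twist": 0},{"x": -0.1,"y": 0.016,"z": 0,"twist": 0},{"x": -0.12,"y": 0.019,"z": 0,"twist": 0},{"x": -0.127,"y": 0.019,"z": 0,"twist": 0},{"x": -0.127,"y": 0.019,"z": 0.02,"twist": 0},{"x": -0.127,"y": 0.019,"z": 0.05,"twist": 0},{"x": -0.127,"y": 0.019,"z": 0.08,"twist": 0}])

```text
time: 20.85
tool_pos: [519.3, -371.0, 140.8]
tcp_rot: [3.141, -0.0, 1.573]
contact_force: [0.0, -0.4, 0.0]
grip_width: 91.5
finger_force: 0.0
```

play_rows(commands=[{"x": 0,"y": 0,"z": 0.02,"twist": 0},{"x": 0,"y": 0,"z": 0.04,"twist": 0},{"x": 0,"y": 0,"z": 0.053,"twist": 0},{"x": 0,"y": 0,"z": 0.061,"twist": 0},{"x": 0,"y": 0,"z": 0.065,"twist": 0},{"x": 0,"y": 0,"z": 0.066,"twist": 0},{"x": 0,"y": 0,"z": 0.066,"twist": 0},{"x": 0,"y": 0,"z": 0.066,"twist": 0}])

```text
time: 21.65
tool_pos: [519.3, -373.2, 75.9]
tcp_rot: [3.141, 0.001, 1.572]
contact_force: [0.8, -0.3, -0.5]
grip_width: 91.9
finger_force: 0.0
```

play_rows(commands=[{"x": 0,"y": 0,"z": 0,"twist": 0},{"x": 0,"y": 0,"z": 0,"twist": 0},{"x": 0,"y": 0,"z": 0,"twist": 0},{"x": 0,"y": 0,"z": 0,"twist": 0},{"x": 0,"y": 0,"z": 0,"twist": 0},{"x": 0,"y": 0,"z": 0,"twist": 0},{"x": 0,"y": 0,"z": 0,"twist": 0},{"x": 0,"y": 0,"z": 0,"twist": 0}], jaw=1)

```text
time: 22.45
tool_pos: [518.9, -372.9, 75.1]
tcp_rot: [-3.142, -0.0, 1.572]
contact_force: [-0.6, 0.1, -0.7]
grip_width: 52.3
finger_force: 30.0
```

play_rows(commands=[{"x": 0,"y": 0,"z": -0.006,"twist": 0},{"x": 0,"y": 0,"z": -0.02,"twist": 0},{"x": 0,"y": 0,"z": -0.045,"twist": 0},{"x": 0,"y": 0,"z": -0.075,"twist": 0},{"x": 0,"y": 0,"z": -0.105,"twist": 0},{"x": 0,"y": 0,"z": -0.13,"twist": 0},{"x": 0,"y": 0,"z": -0.145,"twist": 0},{"x": 0,"y": 0,"z": -0.15,"twist": 0}])

```text
time: 23.25
tool_pos: [519.6, -373.3, 228.5]
tcp_rot: [3.138, 0.003, 1.572]
contact_force: [-0.3, -0.8, -1.8]
grip_width: 51.6
finger_force: 30.0
```

play_rows(commands=[{"x": 0.01,"y": -0.001,"z": 0,"twist": 0},{"x": 0.035,"y": -0.003,"z": 0,"twist": 0},{"x": 0.075,"y": -0.006,"z": 0,"twist": 0},{"x": 0.12,"y": -0.01,"z": 0,"twist": 0},{"x": 0.165,"y": -0.014,"z": 0,"twist": 0},{"x": 0.21,"y": -0.018,"z": 0,"twist": 0},{"x": 0.25,"y": -0.021,"z": 0,"twist": 0},{"x": 0.278,"y": -0.024,"z": 0,"twist": 0}])

```text
time: 24.05
tool_pos: [493.1, -91.6, 224.2]
tcp_rot: [-3.139, -0.002, 1.574]
contact_force: [-1.3, -0.3, -1.7]
grip_width: 51.8
finger_force: 30.0
```

play_rows(commands=[{"x": 0.01,"y": 0,"z": 0.004,"twist": 0},{"x": 0.013,"y": 0,"z": 0.015,"twist": 0},{"x": 0.013,"y": 0,"z": 0.035,"twist": 0},{"x": 0.013,"y": 0,"z": 0.055,"twist": 0},{"x": 0.013,"y": 0,"z": 0.075,"twist": 0},{"x": 0.013,"y": 0,"z": 0.087,"twist": 0},{"x": 0.013,"y": 0,"z": 0.09,"twist": 0},{"x": 0.013,"y": 0,"z": 0.09,"twist": 0}])

```text
time: 24.85
tool_pos: [494.5, -82.4, 134.6]
tcp_rot: [-3.141, -0.0, 1.571]
contact_force: [-0.6, -0.2, -1.2]
grip_width: 52.5
finger_force: 30.0
```

```bash
python3 - <<'E'
from plant import bot
from h import *
import cv2,pickle
c=bot.capture('wrist'); o=bot.get_obs()
print(o['time'],o['tool_pos'],np.degrees(o['tcp_rot']),o['grip_width'],togo(o,[495,-82,84]))
cv2.imwrite('pics/w8.png',c['pixels'][:,100:540,::-1])
print(proj(c,[495,-82,33]),proj(c,o['tool_pos']+np.array([0,0,-71])))
E
```

```text
24.9 [494.89262226 -82.34618164 135.27023014] [1.79981472e+02 5.25991761e-03 9.00448455e+01] 51.73904765971751 [3.50804247e-04 9.10693088e-05 5.12702303e-02]
(np.float64(320.6289631088374), np.float64(253.57722501844262)) (np.float64(320.5804763931212), np.float64(272.6089740002507))
```

View pics/w8.png

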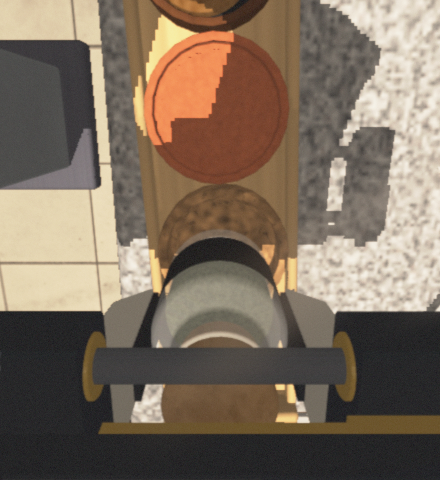

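The cork rim is centred near (323,250) full-frame and the bottle base sits above it. The alignment is within 2–3 mm, so I'll lower it.

play_rows(commands=[{"x": 0.001,"y": 0.001,"z": 0.004,"twist": 0},{"x": 0.001,"y": 0.001,"z": 0.012,"twist": 0},{"x": 0.001,"y": 0.001,"z": 0.022,"twist": 0},{"x": 0.001,"y": 0.001,"z": 0.03,"twist": 0},{"x": 0.001,"y": 0.001,"z": 0.037,"twist": 0},{"x": 0.001,"y": 0.001,"z": 0.042,"twist": 0},{"x": 0.001,"y": 0.001,"z": 0.045,"twist": 0},{"x": 0.001,"y": 0.001,"z": 0.047,"twist": 0}])

```text
time: 25.7
tool_pos: [495.6, -80.9, 87.8]
tcp_rot: [-3.141, -0.0, 1.572]
contact_force: [-0.5, 0.6, -2.6]
grip_width: 52.1
finger_force: 30.0
```

play_rows(commands=[{"x": 0,"y": 0,"z": 0.001,"twist": 0},{"x": 0,"y": 0,"z": 0.002,"twist": 0},{"x": 0,"y": 0,"z": 0.003,"twist": 0},{"x": 0,"y": 0,"z": 0.004,"twist": 0},{"x": 0,"y": 0,"z": 0.0045,"twist": 0},{"x": 0,"y": 0,"z": 0.005,"twist": 0},{"x": 0,"y": 0,"z": 0.005,"twist": 0},{"x": 0,"y": 0,"z": 0.005,"twist": 0}])

```text
time: 26.5
tool_pos: [495.7, -80.9, 83.5]
tcp_rot: [3.141, 0.0, 1.572]
contact_force: [-2.4, -0.3, 4.4]
grip_width: 51.7
finger_force: 30.0
```

play_rows(commands=[{"x": 0,"y": 0,"z": 0,"twist": 0},{"x": 0,"y": 0,"z": 0,"twist": 0},{"x": 0,"y": 0,"z": 0,"twist": 0},{"x": 0,"y": 0,"z": 0,"twist": 0},{"x": 0,"y": 0,"z": 0,"twist": 0},{"x": 0,"y": 0,"z": 0,"twist": 0},{"x": 0,"y": 0,"z": 0,"twist": 0},{"x": 0,"y": 0,"z": 0,"twist": 0}], jaw=0)

```text
time: 27.3
tool_pos: [495.6, -80.9, 83.1]
tcp_rot: [3.142, -0.0, 1.572]
contact_force: [0.0, 0.2, -0.4]
grip_width: 92.0
finger_force: 0.0
```

play_rows(commands=[{"x": 0,"y": 0,"z": -0.01,"twist": 0},{"x": 0,"y": 0,"z": -0.03,"twist": 0},{"x": 0,"y": 0,"z": -0.06,"twist": 0},{"x": 0,"y": 0,"z": -0.1,"twist": 0},{"x": 0,"y": 0,"z": -0.14,"twist": 0},{"x": 0,"y": 0,"z": -0.17,"twist": 0},{"x": 0,"y": 0,"z": -0.18,"twist": 0},{"x": 0,"y": 0,"z": -0.18,"twist": 0}])

```text
time: 28.1
tool_pos: [496.0, -81.0, 264.7]
tcp_rot: [3.138, 0.001, 1.572]
contact_force: [-0.2, -0.4, -0.6]
grip_width: 92.1
finger_force: 0.0
```

play_rows(commands=[{"x": 0.03,"y": -0.006,"z": 0,"twist": 8.5},{"x": 0.07,"y": -0.012,"z": 0,"twist": 17},{"x": 0.11,"y": -0.02,"z": 0,"twist": 25.5},{"x": 0.15,"y": -0.03,"z": 0,"twist": 34},{"x": 0.19,"y": -0.04,"z": 0,"twist": 42.5},{"x": 0.23,"y": -0.05,"z": 0,"twist": 51},{"x": 0.27,"y": -0.06,"z": 0,"twist": 59.5},{"x": 0.3,"y": -0.07,"z": 0,"twist": 68}])

```text
time: 28.9
tool_pos: [424.3, 219.2, 261.2]
tcp_rot: [-3.141, 0.003, 0.451]
contact_force: [1.0, 0.2, 0.4]
grip_width: 91.8
finger_force: 0.0
```

```bash
python3 - <<'E'
from plant import bot
from h import *
o=bot.get_obs()
print(o['time'],o['tool_pos'],np.degrees(o['tcp_rot']),o['joint_positions'],togo(o,[431,270,255]))
E
```

```text
28.9 [424.30163694 219.16868173 261.2125953 ] [-179.96086973    0.19140159   25.8206193 ] [3.15980688e-01 2.48863631e-01 1.62942868e+00 2.39212272e-04
 1.26670238e+00 1.43605132e+00] [ 0.02819005 -0.04283473  0.00614771]
```

play_rows(commands=[{"x": 0,"y": -0.03,"z": 0,"twist": 8.5},{"x": -0.01,"y": -0.06,"z": 0,"twist": 17},{"x": -0.017,"y": -0.08,"z": 0,"twist": 25.5},{"x": -0.017,"y": -0.082,"z": 0,"twist": 34},{"x": -0.017,"y": -0.082,"z": 0,"twist": 40},{"x": -0.017,"y": -0.082,"z": 0,"twist": 40},{"x": -0.017,"y": -0.082,"z": 0,"twist": 40},{"x": -0.017,"y": -0.082,"z": 0,"twist": 40}])

```text
time: 29.7
tool_pos: [374.3, 283.5, 262.4]
tcp_rot: [3.141, 0.001, -0.241]
contact_force: [-0.7, 0.0, -0.7]
grip_width: 92.0
finger_force: 0.0
```

```bash
python3 - <<'E'
from plant import bot
from h import *
import cv2,pickle
c=bot.capture('wrist'); o=bot.get_obs(); pickle.dump((c,o),open('c9.pkl','wb'))
print(o['time'],o['tool_pos'],np.degrees(o['tcp_rot']))
u,v=proj(c,[431,270,28]); print(u,v)
lab=cv2.cvtColor(cv2.GaussianBlur(c['pixels'],(5,5),0),cv2.COLOR_RGB2LAB).astype(int)
m=(lab[:,:,1]>131).astype(np.uint8)
n,l,st,ce=cv2.connectedComponentsWithStats(cv2.morphologyEx(m,cv2.MORPH_OPEN,np.ones((5,5),np.uint8)))
for i in range(1,n):
    if st[i,4]>300: print(st[i],ce[i].round(),lab[l==i].mean(0).round())
cv2.imwrite('pics/w9.png',c['pixels'][:,:,::-1])
E
```

```text
29.75 [374.34751054 283.53687043 262.6620078 ] [ 1.79969836e+02  3.71003443e-02 -1.38069228e+01]
317.23923412709 144.46882675203065
[ 217    0   87   30 1911] [261.  12.] [ 98. 176. 160.]
[ 445    0   25   81 1068] [457.  39.] [102. 133. 147.]
[  461     0   179    99 11705] [548.  38.] [ 96. 138. 150.]
[ 286  117   54   53 2102] [312. 143.] [161. 135. 140.]
```

```bash
python3 - <<'E'
from h import *
import pickle
c,o=pickle.load(open('c9.pkl','rb'))
p=ray(c,313,143.5,26); print(p, togo(o,[p[0],p[1],34]),togo(o,[431,270,34]))
E
```

```text
[432.60699719 273.5196132   26.        ] [ 0.05911478 -0.00429622  0.22862155] [ 0.05839418 -0.00049479  0.22862402]
```

play_rows(commands=[{"x": 0.03,"y": -0.002,"z": 0.02,"twist": 0},{"x": 0.055,"y": -0.003,"z": 0.05,"twist": 0},{"x": 0.059,"y": -0.003,"z": 0.09,"twist": 0},{"x": 0.059,"y": -0.003,"z": 0.13,"twist": 0},{"x": 0.059,"y": -0.003,"z": 0.17,"twist": 0},{"x": 0.059,"y": -0.003,"z": 0.2,"twist": 0},{"x": 0.059,"y": -0.003,"z": 0.22,"twist": 0},{"x": 0.059,"y": -0.003,"z": 0.228,"twist": 0}])

```text
time: 30.55
tool_pos: [431.4, 271.9, 33.1]
tcp_rot: [3.139, 0.003, -0.242]
contact_force: [-0.6, 0.3, -0.3]
grip_width: 91.8
finger_force: 0.0
```

play_rows(commands=[{"x": 0,"y": 0,"z": 0,"twist": 0},{"x": 0,"y": 0,"z": 0,"twist": 0},{"x": 0,"y": 0,"z": 0,"twist": 0},{"x": 0,"y": 0,"z": 0,"twist": 0},{"x": 0,"y": 0,"z": 0,"twist": 0},{"x": 0,"y": 0,"z": 0,"twist": 0},{"x": 0,"y": 0,"z": 0,"twist": 0},{"x": 0,"y": 0,"z": 0,"twist": 0}], jaw=1)

```text
time: 31.35
tool_pos: [432.6, 272.7, 35.5]
tcp_rot: [-3.141, -0.001, -0.242]
contact_force: [-1.2, 0.2, 4.9]
grip_width: 46.8
finger_force: 30.0
```

play_rows(commands=[{"x": 0,"y": 0,"z": -0.002,"twist": 0},{"x": 0,"y": 0,"z": -0.005,"twist": 0},{"x": 0,"y": 0,"z": -0.01,"twist": 0},{"x": 0,"y": 0,"z": -0.015,"twist": 0},{"x": 0,"y": 0,"z": -0.02,"twist": 0},{"x": 0,"y": 0,"z": -0.025,"twist": 0},{"x": 0,"y": 0,"z": -0.03,"twist": 0},{"x": 0,"y": 0,"z": -0.03,"twist": 0}])

```text
time: 32.15
tool_pos: [432.8, 272.7, 66.0]
tcp_rot: [-3.141, -0.001, -0.242]
contact_force: [-0.1, -0.2, -0.2]
grip_width: 46.9
finger_force: 30.0
```

```bash
python3 - <<'E'
from plant import bot
from h import *
import cv2
c=bot.capture('wrist');s=bot.capture('scene'); o=bot.get_obs()
print(o['time'],o['tool_pos'],np.degrees(o['tcp_rot']),o['grip_width'])
u,v=map(int,proj(s,o['tool_pos']))
a=cv2.resize(s['pixels'][v-60:v+60,u-60:u+60,::-1],(360,360),interpolation=cv2.INTER_CUBIC)
cv2.imwrite('pics/w10.png',np.hstack([c['pixels'][120:480,120:520,::-1],a]))
E
```

```text
32.25 [432.43026445 272.55981208  65.27667336] [-1.79984779e+02 -1.48907157e-02 -1.38816917e+01] 46.95046695904242
```

View pics/w10.png

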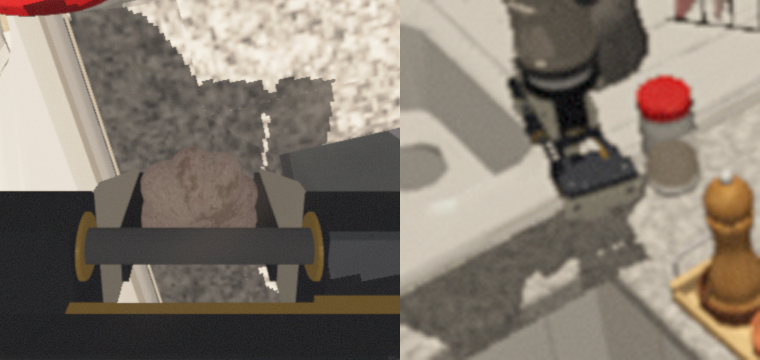

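The garlic is held centred and root down at (200,195) in the crop. I'll carry it over the mill to the terracotta dish.

play_rows(commands=[{"x": 0,"y": 0,"z": -0.01,"twist": 0},{"x": 0,"y": 0,"z": -0.035,"twist": 0},{"x": 0,"y": 0,"z": -0.07,"twist": 0},{"x": 0,"y": 0,"z": -0.105,"twist": 0},{"x": 0,"y": 0,"z": -0.14,"twist": 0},{"x": 0,"y": 0,"z": -0.17,"twist": 0},{"x": 0,"y": 0,"z": -0.185,"twist": 0},{"x": 0,"y": 0,"z": -0.19,"twist": 0}])

```text
time: 33.05
tool_pos: [432.9, 272.8, 257.5]
tcp_rot: [-3.139, -0.003, -0.242]
contact_force: [-0.0, 0.7, -0.7]
grip_width: 46.8
finger_force: 30.0
```

play_rows(commands=[{"x": 0.005,"y": 0.01,"z": 0,"twist": 0},{"x": 0.018,"y": 0.036,"z": 0,"twist": 0},{"x": 0.036,"y": 0.074,"z": 0,"twist": 0},{"x": 0.056,"y": 0.114,"z": 0,"twist": 0},{"x": 0.076,"y": 0.155,"z": 0,"twist": 5},{"x": 0.096,"y": 0.195,"z": 0,"twist": 13},{"x": 0.112,"y": 0.229,"z": 0,"twist": 21},{"x": 0.12,"y": 0.246,"z": 0,"twist": 29}])

```text
time: 33.85
tool_pos: [489.3, 1.4, 253.6]
tcp_rot: [3.139, 0.002, -0.757]
contact_force: [-0.4, 1.1, -0.2]
grip_width: 47.2
finger_force: 30.0
```

play_rows(commands=[{"x": 0,"y": 0,"z": 0,"twist": 8},{"x": 0,"y": 0,"z": 0,"twist": 16},{"x": 0,"y": 0,"z": 0,"twist": 24},{"x": 0,"y": 0,"z": 0,"twist": 32},{"x": 0,"y": 0,"z": 0,"twist": 37},{"x": 0,"y": 0,"z": 0,"twist": 37},{"x": 0,"y": 0,"z": 0,"twist": 37},{"x": 0,"y": 0,"z": 0,"twist": 37}])

```text
time: 34.65
tool_pos: [489.6, 4.7, 254.6]
tcp_rot: [3.141, 0.0, -1.393]
contact_force: [0.4, 0.5, -0.1]
grip_width: 46.9
finger_force: 30.0
```

```bash
python3 - <<'E'
from plant import bot
from h import *
o=bot.get_obs()
print(o['time'],o['tool_pos'],np.degrees(o['tcp_rot']),o['joint_positions'],o['grip_width'],togo(o,[491,1.2,61]))
E
```

```text
34.65 [489.56133756   4.72334194 254.62093517] [ 1.79942816e+02  2.15430805e-02 -7.97871096e+01] [-1.47065999e-01  2.75336876e-01  1.61194090e+00  3.92261581e-05
  1.25538075e+00  2.81626572e+00] 46.92443702964437 [ 0.0037954  -0.0009844   0.19361864]
```

play_rows(commands=[{"x": 0.003,"y": -0.001,"z": 0.015,"twist": 0},{"x": 0.004,"y": -0.001,"z": 0.045,"twist": 0},{"x": 0.004,"y": -0.001,"z": 0.08,"twist": 0},{"x": 0.004,"y": -0.001,"z": 0.115,"twist": 0},{"x": 0.004,"y": -0.001,"z": 0.145,"twist": 0},{"x": 0.004,"y": -0.001,"z": 0.167,"twist": 0},{"x": 0.004,"y": -0.001,"z": 0.18,"twist": 0},{"x": 0.004,"y": -0.001,"z": 0.185,"twist": 0}])

```text
time: 35.45
tool_pos: [490.7, 1.2, 68.7]
tcp_rot: [3.139, 0.001, -1.393]
contact_force: [0.0, -0.6, -0.6]
grip_width: 47.0
finger_force: 30.0
```

play_rows(commands=[{"x": 0,"y": 0,"z": 0.001,"twist": 0},{"x": 0,"y": 0,"z": 0.002,"twist": 0},{"x": 0,"y": 0,"z": 0.003,"twist": 0},{"x": 0,"y": 0,"z": 0.004,"twist": 0},{"x": 0,"y": 0,"z": 0.005,"twist": 0},{"x": 0,"y": 0,"z": 0.006,"twist": 0},{"x": 0,"y": 0,"z": 0.0065,"twist": 0},{"x": 0,"y": 0,"z": 0.0065,"twist": 0}])

```text
time: 36.25
tool_pos: [491.5, 1.2, 63.6]
tcp_rot: [3.142, 0.0, -1.394]
contact_force: [0.1, -0.1, -0.0]
grip_width: 47.1
finger_force: 30.0
```

play_rows(commands=[{"x": 0,"y": 0,"z": 0.0005,"twist": 0},{"x": 0,"y": 0,"z": 0.001,"twist": 0},{"x": 0,"y": 0,"z": 0.0015,"twist": 0},{"x": 0,"y": 0,"z": 0.0015,"twist": 0},{"x": 0,"y": 0,"z": 0.0015,"twist": 0},{"x": 0,"y": 0,"z": 0.0015,"twist": 0},{"x": 0,"y": 0,"z": 0.0015,"twist": 0},{"x": 0,"y": 0,"z": 0.0015,"twist": 0}])

```text
time: 37.05
tool_pos: [491.6, 1.2, 62.2]
tcp_rot: [-3.141, 0.0, -1.394]
contact_force: [-0.4, 0.5, 0.5]
grip_width: 46.9
finger_force: 30.0
```

play_rows(commands=[{"x": 0,"y": 0,"z": 0.0005,"twist": 0},{"x": 0,"y": 0,"z": 0.001,"twist": 0},{"x": 0,"y": 0,"z": 0.001,"twist": 0},{"x": 0,"y": 0,"z": 0.001,"twist": 0},{"x": 0,"y": 0,"z": 0.001,"twist": 0},{"x": 0,"y": 0,"z": 0.001,"twist": 0},{"x": 0,"y": 0,"z": 0.001,"twist": 0},{"x": 0,"y": 0,"z": 0.001,"twist": 0}])

```text
time: 37.85
tool_pos: [491.6, 1.2, 61.5]
tcp_rot: [-3.141, -0.0, -1.394]
contact_force: [-1.6, 0.7, 5.4]
grip_width: 47.0
finger_force: 30.0
```

play_rows(commands=[{"x": 0,"y": 0,"z": 0,"twist": 0},{"x": 0,"y": 0,"z": 0,"twist": 0},{"x": 0,"y": 0,"z": 0,"twist": 0},{"x": 0,"y": 0,"z": 0,"twist": 0},{"x": 0,"y": 0,"z": 0,"twist": 0},{"x": 0,"y": 0,"z": 0,"twist": 0},{"x": 0,"y": 0,"z": 0,"twist": 0},{"x": 0,"y": 0,"z": 0,"twist": 0}], jaw=0)

```text
time: 38.65
tool_pos: [491.6, 1.2, 61.1]
tcp_rot: [-3.142, 0.0, -1.394]
contact_force: [0.3, 0.0, -0.6]
grip_width: 91.9
finger_force: 0.0
```

play_rows(commands=[{"x": 0,"y": 0,"z": -0.005,"twist": 0},{"x": 0,"y": 0,"z": -0.02,"twist": 0},{"x": 0,"y": 0,"z": -0.045,"twist": 0},{"x": 0,"y": 0,"z": -0.08,"twist": 0},{"x": 0,"y": 0,"z": -0.12,"twist": 0},{"x": 0,"y": 0,"z": -0.16,"twist": 0},{"x": 0,"y": 0,"z": -0.2,"twist": 0},{"x": 0,"y": 0,"z": -0.23,"twist": 0}])

```text
time: 39.45
tool_pos: [491.7, 1.2, 294.3]
tcp_rot: [-3.139, -0.001, -1.394]
contact_force: [0.2, 0.2, -0.6]
grip_width: 91.9
finger_force: 0.0
```

play_rows(commands=[{"x": -0.03,"y": 0,"z": 0,"twist": 0},{"x": -0.06,"y": 0,"z": 0,"twist": 0},{"x": -0.09,"y": 0,"z": 0,"twist": 0},{"x": -0.12,"y": 0,"z": 0,"twist": 0},{"x": -0.15,"y": 0,"z": 0,"twist": 0},{"x": -0.15,"y": 0,"z": 0,"twist": 0},{"x": -0.15,"y": 0,"z": 0,"twist": 0},{"x": -0.15,"y": 0,"z": 0,"twist": 0}])

```text
time: 40.25
tool_pos: [465.8, 145.1, 291.3]
tcp_rot: [-3.141, 0.003, -1.392]
contact_force: [0.2, -0.6, -0.1]
grip_width: 91.7
finger_force: 0.0
```

```bash
python3 - <<'E'
from plant import bot
from h import *
import cv2
c=bot.capture('wrist');s=bot.capture('scene'); o=bot.get_obs()
print(o['time'],o['tool_pos'],np.degrees(o['tcp_rot']),o['contact_force'])
a=cv2.resize(s['pixels'][150:310,210:370,::-1],(360,360),interpolation=cv2.INTER_CUBIC)
b=c['pixels'][0:360,100:540,::-1]
cv2.imwrite('pics/w11.png',np.hstack([b,a]))
print(proj(c,[491,1.2,32]),proj(c,[491,1.2,77]),proj(c,[495,-82,33]))
E
```

```text
40.35 [465.83955968 144.96329937 291.18005703] [-179.98904615    0.18458073  -79.75838124] [-0.71344944  0.23094018  0.38622105]
(np.float64(319.1467204160669), np.float64(41.2393708693792)) (np.float64(319.17669622629427), np.float64(30.70824745518891)) (np.float64(332.46518586480875), np.float64(-70.33363281967837))
```

View pics/w11.png

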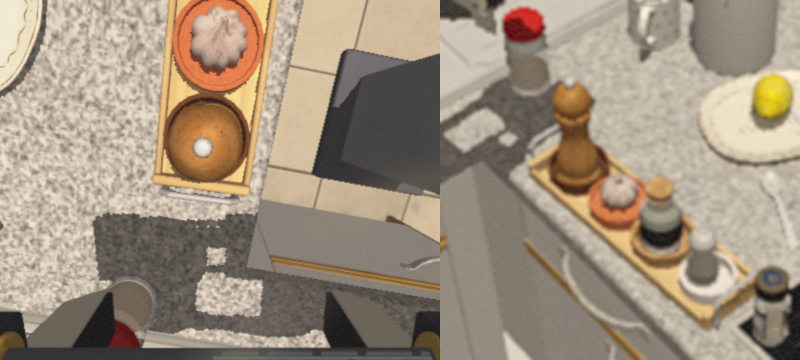

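All four are upright in their holders: garlic at (218,38) and mill at (205,145) in the wrist crop, herb and salt in the scene inset. The red jar and the spice jar are still standing. I'm handing in.

```bash
python3 -c "
from plant import bot
print(bot.close_job())"
```

```text
the job is handed in; nothing more can be done
None
```

I put the mill, salt shaker, herb bottle and garlic upright in their own holders, in the order you listed them, left both look-alike jars standing, and handed the job in at about 40 s of the 102 s allowed.

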